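# Run the hull carriage round the bent rail to the bottle

### The job

Bring the little black hull round to the bottle's mouth: slide its drilled carriage along the bent brass rail, round the bend, until the collar sits snug against the dark stop at the rail's end, then let go and move clear. Keep the hull hanging upright and go gently, never forcing the collar where it binds on the rail nor ramming the stop, and leave the bottle, tweezers and probe where they lie.

Things in the scene. Friction and masses are not known exactly. Their poses are not given: they have to be found in the camera images.
- rail: Fixed rigid bent brass rod, 8 mm thick, level, centre line 110 mm above the desk. Origin on the desk below the middle of the bend, z up. First leg: parallel to the frame's y at x = -7 mm, from a post at y = -200 mm (top 114 mm up, wooden foot 90 x 80 mm) to y = -24 mm, where the bend starts, turning from +y towards +x (clockwise from above) at about 45 mm radius.
- bend (a point): Middle of the bend, on the rod's centre line; the rod has turned 32.5 degrees up to here. The rest is an arc of 32.5 degrees more (45 mm radius) and a straight 105 mm leg to the face of a dark stop disc (20 mm wide), but all of it is set by hand up to 18 degrees either way about here: unmeasured. Collar touching the stop: its centre is 122 mm from here horizontally, always.
- collar (a point): Centre of the bore of the loose carriage's steel collar, threaded on the first leg: 21 mm outside, 11 mm bore (3 mm loose on the rod), 14 mm long. It hangs, centre 1.5 mm below the rod's. x points along the rod, the way to go; z up. A black hull 68 mm long, 16 mm wide hangs rigidly with its axis 41 mm below, lengthwise along the rod. The carriage weighs about 90 g, give or take 30 percent.
- grip (a point): Grip point of the carriage, 34 mm straight above the collar's centre, in a square pale wooden post of 16 x 16 mm (sides along and across the rod), which runs from 10 to 53 mm above the collar's centre.
- bottle_mouth (a point): Centre of the mouth of a loose clear glass bottle lying in an oak stand beyond the rail's end, mouth towards it, 67 mm above the desk; x points into the bottle. The bottle is 200 mm long, 76 mm across, its top 105 mm above the desk; with the stand about 0.8 kg. Not to be moved.
- tweezers_a: Loose brass tweezers with bent tips lying on the desk, 120 mm long, 8 mm high. Not to be moved.
- tweezers_b: A second pair, the same.
- probe: Loose bone-handled probe lying on the desk, 155 mm long, 13 mm high. Not to be moved.
Mind the look-alikes: they are no part of the job. Of the things like the part that bears collar, leave any that is orange, pink or red; of the rest the larger one is meant.

How it is judged:
By the outcome, as a careful person would: the job done as asked, in the order asked, and still so for the second after the job is handed in, with the robot touching nothing.
It also fails if it takes over 72 s, if anything falls off the work surface, if the arm or the gripper's body presses on something with over 40 N, if the wrist force passes 120 N, or if a joint passes its speed limit or range.

### The arm

A 6-joint arm with a two-finger parallel gripper is mounted at the origin on the work surface. World frame = base frame: x ahead of the robot, y to its left, z up, the work surface at z = 0. Lengths are in m, angles in degrees, forces in N, time in s.
With the tool pointing down it reaches from about 0.275 to 0.775 m from the base axis. Payload 14.6 kg.
Tool frame: the origin (TCP) lies on the mounting face of the last link; the fingertips stand bot.tips_ahead ahead of it and the grasp point (between the pads) lies 155 mm ahead of it (bot.tips_ahead is the distance from the TCP to the fingertips, in m); z points along the fingers, x is the direction in which the jaws open and shut, and the axes are right-handed (so a half turn about z gives the same grasp; the last joint's range is limited). The gripper opens to 85 mm and grips with 20 to 120 N. Pads are 22 mm wide; open, the fingers measure 114 mm over their backs; the gripper's body (76 mm by 85 mm) begins 54 mm behind the grasp point. The pads swing forward as they close: fully open they stand 13 mm farther back than shut.
Start: joints at [56.591, 15.075, -2.767, 72.158, 0, 81.102], TCP at [0.218, 0.478, 0.405] pointing down, gripper open.
Joint ranges: [-151.79, 151.79], [-50.71, 97.33], [-67.44, 78.34], [-121.81, 120.89], [-77.56, 73.72], [-180, 180]. Speed limits (degrees/s): [108.29, 108.29, 147.25, 159.86, 180, 180].

### API

Orientations are given as [roll, pitch, yaw] about the fixed x, y, z axes, in that order (R = Rz(yaw) Ry(pitch) Rx(roll)).
In Python, from workcell import bot, viewer gives the robot as it stands.
- The arm moves only by the shell command python3 -m jog 'ROWS' [FORCE]. ROWS is JSON, a list of rows, each a list of 5 numbers: the opening, from 0 (shut) to 1 (fully open), then the shift along the tool's x, y, z in m, then the turn about the tool's z in rad. In form: [[gripper, tx, ty, tz, roll], ...]. A call has 1 to 12 rows; each row shifts and turns the pose as measured when the row begins, along the tool's axes as they then stand; what a row does not reach is not made up. A row lasts 1/12 s, in which the tool goes at most 41.7 mm and 7.16 degrees, less where a joint would pass 70% of its speed; a pose out of reach is approached as far as the arm can. A call with a gripper value outside its range is refused whole. The fingers move at their own pace and stop on an object; FORCE is the grip in N (left out, the last holds). Time passes only in rows, so rows that do not move let the fingers close. It gives the time, the measured TCP pose, the force and the opening at its end, in the units of the state.
- bot.get_state(): the state, without advancing time (a new reading comes with each control period).
- viewer.read_camera(name): name is "scene" or "top" or "wrist"; returns a dict with "image" (420x560x3 uint8, red, green, blue), "z_map" (420x560 float32, m along the optical axis (not along the pixel's ray), 0 where there is no reading), "camera_matrix" (3x3 intrinsics, pixels), "k1" (the pictures are not rectified: a ray, as slopes to the right and down, at radius r is drawn at 1 + k1 r^2 times it, then the intrinsics apply), "position" and "rotation" of the camera in the world; the wrist camera has in their place "hand_eye" (4x4, takes a point from camera to tool coordinates, whose origin is the TCP and whose axes are the tool frame's). Camera axes: x right, y up, looking along -z (the intrinsics and any distortion apply to the point x, -y, -z); pixel columns grow to the right and rows downward; lengths in m; the calibration is good to about 2 mm. A picture is of the moment at which its call begins: read the wrist's pose just before it.
- bot.hand_in(): hands the job in, once; it reports no verdict.
The state is a dict: "t": time; "joints": joint angles; "qvel": joint speeds; "tau": joint torques, N m; "eef_pos": TCP position; "orientation": TCP orientation; "wrist_force": force on the tool from outside, world axes, zero at the start; "wrist_torque": the same for the moment, N m; "grip_width": opening from 0.0 (shut) to 1.0 (fully open).
Only numpy, scipy, OpenCV 4.12 (cv2) and the standard library are available. Lean on these libraries where they do the work, as an engineer would, in place of code of your own. Each camera call takes 0.05 s, during which the arm holds its last target.

## Working session

There is one attempt and no reset: what is moved stays moved. The work goes in short steps, Python scripts to look and compute and a shell command to move; the robot and the scene stay as the last step left them, time stands still between calls to the robot, and variables do not carry over. Pictures are saved under pics/ and viewed, and the job is handed in when it is done.

```bash
mkdir -p pics; ls
cat > h.py <<'E'
import numpy as np,cv2
from workcell import bot,viewer
from scipy.spatial.transform import Rotation as Rn
def snap(name,fn):
    s=bot.get_state(); c=viewer.read_camera(name)
    cv2.imwrite('pics/'+fn,c['image'][:,:,::-1])
    if 'hand_eye' in c:
        T=np.eye(4);T[:3,:3]=Rn.from_euler('xyz',s['orientation'],degrees=True).as_matrix();T[:3,3]=s['eef_pos']
        M=T@np.array(c['hand_eye']);c['position']=M[:3,3];c['rotation']=M[:3,:3]
    np.save('pics/'+fn[:-4]+'.npy',c,allow_pickle=True)
    return c
def load(fn): return np.load('pics/'+fn+'.npy',allow_pickle=True).item()
def rays(c,uv):
    K=np.array(c['camera_matrix']);uv=np.atleast_2d(np.array(uv,float))
    d=np.stack([(uv[:,0]-K[0,2])/K[0,0],(uv[:,1]-K[1,2])/K[1,1]],1)
    rd=np.linalg.norm(d,axis=1);r=rd.copy()
    for _ in range(30): r=rd/(1+c['k1']*r*r)
    d=d*(r/np.maximum(rd,1e-9))[:,None]
    v=np.stack([d[:,0],-d[:,1],-np.ones(len(d))],1)
    return np.array(c['position']),v@np.array(c['rotation']).T
def onz(c,uv,z):
    p,v=rays(c,uv); return p+v*((z-p[2])/v[:,2])[:,None]
def depth(c,uv):
    p,v=rays(c,uv);uv=np.atleast_2d(uv).astype(int)
    return p+v*c['z_map'][uv[:,1],uv[:,0]][:,None]
E
python3 - <<'E'
from h import *
for n in ['scene','top','wrist']: 
    c=snap(n,n+'1.png');print(n,c['position'],c['k1'],c['camera_matrix'])
print(bot.get_state(),bot.tips_ahead)
E
```

```text
pics
scene [ 0.90068706 -0.04659563  0.76758523] -0.040228145239603226 [[425.45607797   0.         291.18755066]
 [  0.         425.45607797 213.00380852]
 [  0.           0.           1.        ]]
top [ 0.42265237 -0.0542355   1.1386891 ] -0.10401389980149105 [[467.24679952   0.         278.97098395]
 [  0.         467.24679952 209.33939562]
 [  0.           0.           1.        ]]
wrist [0.15405175 0.50604447 0.37405921] -0.013866134462426754 [[295.57501158   0.         277.49765274]
 [  0.         295.57501158 212.4030166 ]
 [  0.           0.           1.        ]]
{'t': 0.15, 'joints': array([ 5.65938410e+01,  1.50950134e+01, -2.79311032e+00,  7.21580471e+01,
       -4.28565111e-04,  8.11017955e+01]), 'qvel': array([ 0.02288364, -0.15844604,  0.00567751,  0.0110985 ,  0.1367424 ,
        0.057393  ]), 'tau': array([ 2.12510058e-03, -6.37827659e+01,  3.84647012e+01,  1.06382888e-02,
       -1.03844359e-04, -6.02113141e-05]), 'eef_pos': array([0.21775996, 0.47765494, 0.40432785]), 'orientation': array([-1.79993282e+02,  4.56814613e-02,  6.54920483e+01]), 'wrist_force': array([-0.17503332,  0.08125721,  0.01195871]), 'wrist_torque': array([-0.00047106, -0.01273123,  0.01200891]), 'grip_width': 1.0005792262157067} 0.1734
```

View pics/scene1.png

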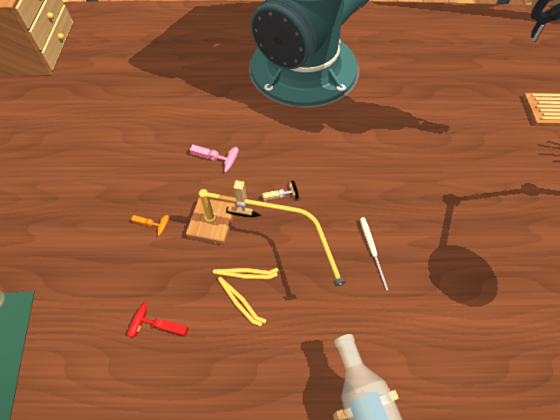

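View pics/top1.png

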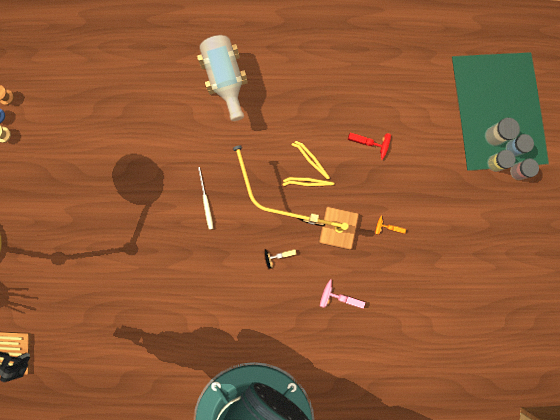

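The top view shows the post at (340,227), the carriage at (314,217), the bend at about (255,203) and the stop at (238,149). The bottle mouth is at (237,118). The small black look-alike lies on the desk at (275,258). Next I'll measure the rail.

```bash
cat > rail.py <<'E'
from h import *
def yellow(c):
    h=cv2.cvtColor(c['image'],cv2.COLOR_RGB2HSV)
    return cv2.inRange(h,(20,150,110),(35,255,255))
E
python3 - <<'E'
from rail import *
for n,zz in (('top1',.11),('scene1',.11)):
    c=load(n)
    m=yellow(c);nn,l,st,ce=cv2.connectedComponentsWithStats(m)
    for i in range(1,nn):
        if st[i,4]>15: print(n,st[i],ce[i])
c=load('top1')
for nme,uv,z in (('post',(344,227),.114),('carr',(314,217),.16),('bend',(257,203),.11),('stop',(238,149),.11),('mouth',(237,118),.067),('probe',(204,200),.005)):
    print(nme,onz(c,uv,z).round(4),depth(c,uv).round(4))
c=load('scene1')
for nme,uv,z in (('post',(203,193),.114),('carr',(240,184),.16),('bend',(305,212),.11),('stop',(340,281),.11),('mouth',(345,341),.067)):
    print(nme,onz(c,uv,z).round(4),depth(c,uv).round(4))
E
```

```text
top1 [292 142  37  37 165] [311.02424242 158.63636364]
top1 [238 150  35  62 104] [250.96153846 186.11538462]
top1 [283 177  51   9 165] [306.32121212 181.83636364]
top1 [270 209  40  11  68] [289.66176471 214.25      ]
top1 [376 216   6  18  31] [378.25806452 225.4516129 ]
top1 [318 219  28  14  81] [333.72839506 225.01234568]
top1 [394 227  11   5  37] [398.78378378 229.16216216]
scene1 [199 189  10   8  21] [202.76190476 193.19047619]
scene1 [207 192  28   8  53] [220.69811321 196.32075472]
scene1 [245 200  15   5  17] [251.17647059 202.76470588]
scene1 [254 201  16   3  16] [261.5   201.875]
scene1 [277 205  16   3  16] [284.5   205.875]
scene1 [267 206  16   3  16] [274.5 207. ]
scene1 [284 209  54  69 135] [316.60740741 234.28888889]
scene1 [133 216  13   6  38] [138.63157895 218.84210526]
scene1 [159 217   8  16  26] [162.26923077 225.26923077]
scene1 [325 239  15  39  40] [332.125 258.225]
scene1 [215 268  33   3  35] [230.25714286 268.8       ]
scene1 [249 268  29   8  77] [264.2987013  272.16883117]
scene1 [226 271  24   4  43] [236.58139535 271.95348837]
scene1 [219 277  47  49 181] [243.72928177 303.85082873]
scene1 [219 280  37  44  53] [236.73584906 303.66037736]Traceback (most recent call last):
  File "<stdin>", line 9, in <module>
  File "h.py", line 22, in onz
    p,v=rays(c,uv); return p+v*((z-p[2])/v[:,2])[:,None]
                                         ~^^^^^
IndexError: too many indices for array: array is 1-dimensional, but 2 were indexed
```

Run:
```python
from h import *
for n in('top1','scene1'):print(load(n)['rotation'])
```

```text
[  4.68219051  -0.09132881 -89.25091846]
[30.50909151 -0.65882685 89.59490885]
```

```bash
sed -i "s/    np.save/    c['rotation']=np.array(c['rotation'])\n    if c['rotation'].shape==(3,): c['rotation']=Rn.from_euler('xyz',c['rotation'],degrees=True).as_matrix()\n    np.save/" h.py
python3 - <<'E'
from h import *
for n in('top1','scene1'):
    c=load(n);c['rotation']=Rn.from_euler('xyz',c['rotation'],degrees=True).as_matrix();np.save('pics/'+n+'.npy',c,allow_pickle=True)
c=load('top1')
for nme,uv,z in (('post',(344,227),.114),('carr',(314,217),.16),('bend',(257,203),.11),('stop',(238,149),.11),('mouth',(237,118),.067),('probe',(204,200),.005)):
    print(nme,onz(c,uv,z).round(4),depth(c,uv).round(4))
c=load('scene1')
for nme,uv,z in (('post',(203,193),.114),('carr',(240,184),.16),('bend',(305,212),.11),('stop',(340,281),.11),('mouth',(345,341),.067)):
    print(nme,onz(c,uv,z).round(4),depth(c,uv).round(4))
E
```

```text
post [[ 0.4695 -0.1983  0.114 ]] [[ 0.4696 -0.1985  0.1122]]
carr [[ 0.4877 -0.1285  0.16  ]] [[ 0.4877 -0.1286  0.159 ]]
bend [[ 0.5203 -0.006   0.11  ]] [[ 0.5201 -0.0061  0.1121]]
stop [[0.6412 0.0387 0.11  ]] [[0.6405 0.0384 0.1132]]
mouth [[0.7245 0.0466 0.067 ]] [[0.7235 0.0463 0.0706]]
probe [[0.536  0.1287 0.005 ]] [[0.5352 0.1275 0.0127]]
post [[ 0.473  -0.1976  0.114 ]] [[ 0.4721 -0.198   0.1125]]
carr [[ 0.4846 -0.125   0.16  ]] [[ 0.4848 -0.125   0.1603]]
bend [[ 0.5111 -0.0115  0.11  ]] [[ 0.5145 -0.0118  0.1157]]
stop [[0.643  0.0431 0.11  ]] [[0.6474 0.0415 0.1211]]
mouth [[0.7304 0.0505 0.067 ]] [[0.735  0.0479 0.0859]]
```

The first leg runs from about (0.470,-0.198) to the bend at about (0.515,-0.010), and the stop is near (0.642,0.040). I'll move above the rail for a close wrist view.

```bash
python3 -m jog '[[1,-0.012,0.017,0,0],[1,-0.02,0.028,0,0],[1,-0.02,0.028,0,0],[1,-0.02,0.028,0,0],[1,-0.02,0.028,0,0],[1,-0.02,0.028,0,0],[1,-0.02,0.028,0,0],[1,-0.02,0.028,0,0],[1,-0.02,0.028,0,0],[1,-0.02,0.028,0,0],[1,-0.02,0.028,0,0],[1,-0.02,0.028,0,0]]' 
python3 -m jog '[[1,-0.02,0.028,0,0],[1,-0.02,0.028,0,0],[1,-0.02,0.028,0,0],[1,-0.02,0.028,0,0],[1,-0.02,0.028,0,0],[1,-0.012,0.016,0,-0.03],[1,0,0,0,-0.1],[1,0,0,0,-0.07],[1,0,0,0,0],[1,0,0,0,0]]'
python3 - <<'E'
from h import *
c=snap('wrist','w2.png');print(bot.get_state()['joints'])
E
```

```text
t: 1.15
eef_pos: [0.4217, 0.1209, 0.4022]
orientation: [-179.9, 0.1, 66.1]
wrist_force: [1.8, 0.6, 1.0]
grip_width: 1.0
t: 1.98
eef_pos: [0.5246, -0.0624, 0.3995]
orientation: [-179.7, 0.1, 77.4]
wrist_force: [-0.7, -0.4, 0.1]
grip_width: 1.001
[-15.57154738  15.61305875  -2.81287611  71.85683626  -0.16272823
  -2.94780002]
```

View pics/w2.png

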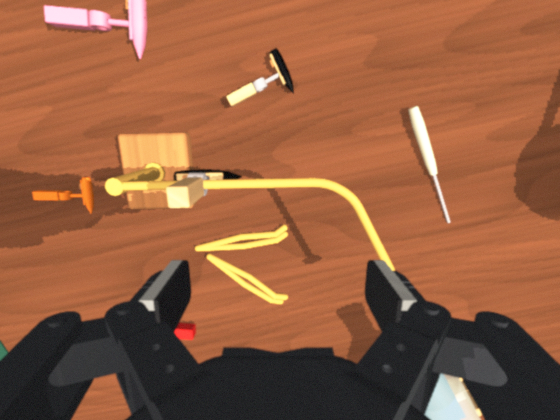

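The wrist view shows the post at (113,186), the carriage post top at (185,193), the first leg along row 183, and the bend around (350,205). The second leg runs down to (393,268), where the finger hides it. I'll fit both legs.

```bash
cat >> rail.py <<'E'
def lin(P):
    P=P[:,:2];m=P.mean(0)
    for _ in range(5):
        u,s,v=np.linalg.svd(P-m);n=v[1];r=(P-m)@n;k=abs(r)<max(2*r.std(),5e-4);P=P[k];m=P.mean(0)
    d=v[0];return m,d,r.std()
def ang(d): return np.degrees(np.arctan2(d[1],d[0]))
def isect(m1,d1,m2,d2):
    t=np.linalg.solve(np.array([d1,-d2]).T,m2-m1);return m1+t[0]*d1
def cols(c,roi,axis):
    m=yellow(c);x0,x1,y0,y1=roi;out=[]
    if axis=='c':
        for u in range(x0,x1):
            k=np.nonzero(m[y0:y1,u])[0]
            if len(k)>=1: out.append((u,y0+(k.min()+k.max())/2))
    else:
        for v in range(y0,y1):
            k=np.nonzero(m[v,x0:x1])[0]
            if len(k)>=1: out.append((x0+(k.min()+k.max())/2,v))
    return np.array(out)
E
python3 - <<'E'
from rail import *
for n,r1,r2 in (('w2',(212,305,172,195,'c'),(350,400,225,262,'r')),('top1',(270,305,206,222,'c'),(234,252,155,190,'r')),('scene1',(255,290,198,212,'c'),(310,345,225,278,'r'))):
    c=load(n);c=c
    L=[]
    for r in (r1,r2):
        uv=cols(c,r[:4],r[4]);P=onz(c,uv,.11);m,d,s=lin(P)
        L.append((m,d)); print(n,len(uv),m.round(4),ang(d).round(2),'res',s.round(5))
    print(' corner',isect(*L[0],*L[1]).round(4))
c=load('w2')
for nme,uv,z in (('post',(113,186),.114),('carrtop',(180,192),.1615)): print(nme,onz(c,uv,z).round(4))
c=load('top1');print('stop edge',onz(c,[(237,147),(237.5,151)],.11))
E
python3 - <<'E'
import cv2
for n,(x,y,w,h) in (('w2',(90,120,200,120)),('top1',(210,90,150,150)),('scene1',(180,170,200,130))):
    i=cv2.imread(f'pics/{n}.png')[y:y+h,x:x+w];cv2.imwrite(f'pics/{n}z.png',cv2.resize(i,None,fx=4,fy=4,interpolation=cv2.INTER_CUBIC))
E
```

```text
w2 93 [ 0.4955 -0.0725] 77.78 res 0.00164
w2 34 [0.5737 0.0187] 15.89 res 0.00157
 corner [0.5114 0.0009]
top1 35 [ 0.4983 -0.0715] -101.1 res 0.00046
top1 35 [0.5893 0.0239] -162.67 res 0.00139
 corner [ 5.123e-01 -2.000e-04]
scene1 35 [ 0.4967 -0.0707] 78.53 res 0.00049
scene1 53 [0.5885 0.0256] 16.88 res 0.00042
 corner [0.5115 0.0022]
post [[ 0.4705 -0.1997  0.114 ]]
carrtop [[ 0.4826 -0.1257  0.1615]]
stop edge [[0.64572179 0.04102976 0.11      ]
 [0.6366255  0.03970162 0.11      ]]
```

View pics/w2z.png

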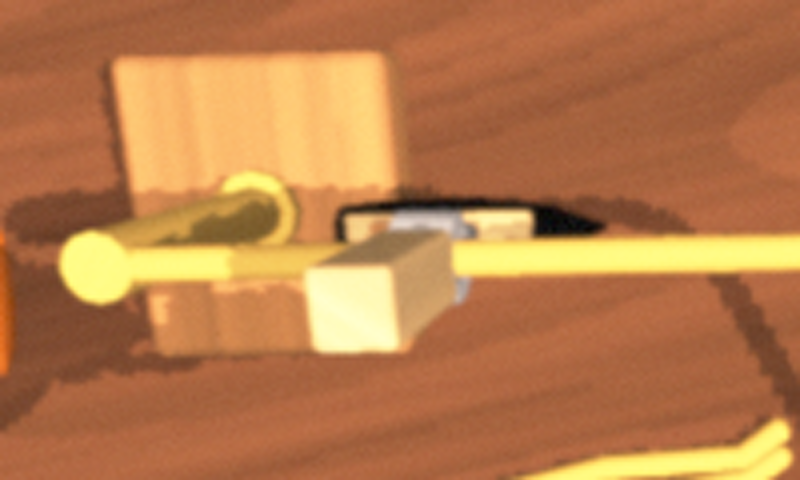

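View pics/top1z.png

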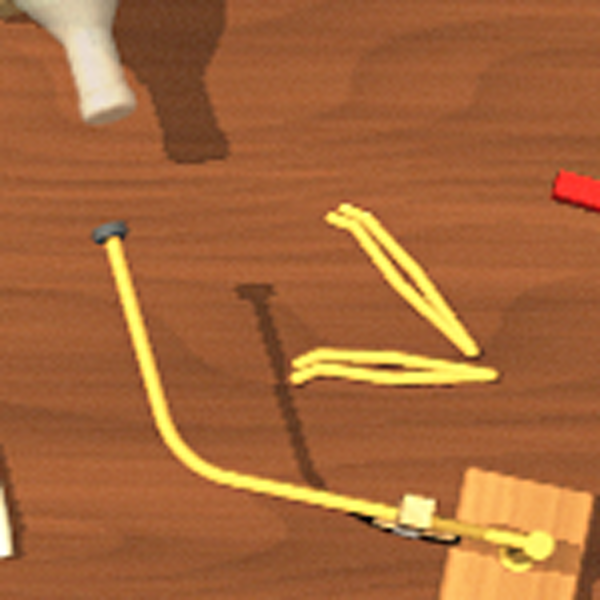

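View pics/scene1z.png

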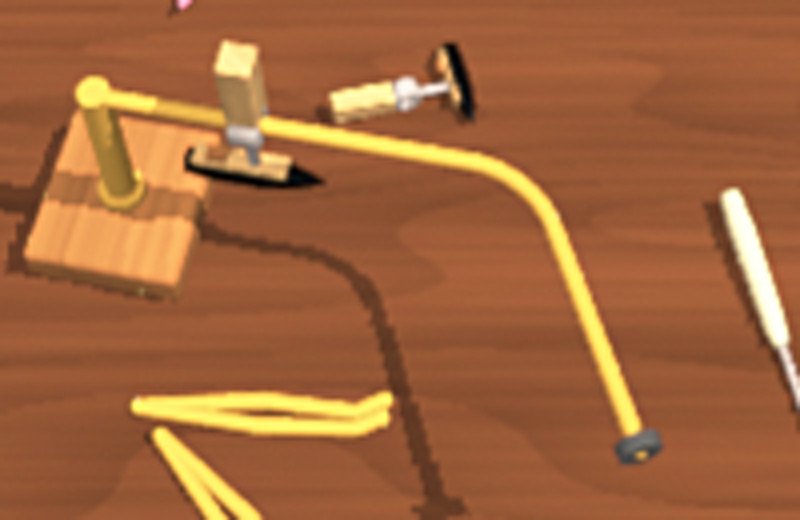

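Line 1 heads about 78.5° and line 2 about 17°. The corner and the post both put the bend near (0.517,-0.0045), so the collar at the stop should be near (0.631,0.038). Next I'll locate the grip precisely.

Run:
```python
from rail import *
c=load('w2')
q=np.array([(308,268),(400,268),(398,352),(315,348)])/4.+[90,120]
P=onz(c,q,.1615);print(P.round(4),P.mean(0));print(depth(c,(179,198)))
c=load('top1');q=np.array([(402,494),(436,496),(433,528),(400,522)])/4.+[210,90]
P=onz(c,q,.1615);print(P.mean(0))
c=load('scene1');q=np.array([(222,42),(258,42),(256,76),(218,72)])/4.+[180,170]
P=onz(c,q,.1615);print(P.mean(0))
s=bot.get_state();print(s['eef_pos'],s['orientation'])
g=np.array([.4865,-.1275]);y=np.radians(s['orientation'][2]);d=g-s['eef_pos'][:2]
print('tx,ty',d@[np.cos(y),np.sin(y)],d@[np.sin(y),-np.cos(y)])
```

```text
[[ 0.4771 -0.1337  0.1615]
 [ 0.4807 -0.1176  0.1615]
 [ 0.4955 -0.1225  0.1615]
 [ 0.4914 -0.1371  0.1615]] [ 0.4861552  -0.12771193  0.1615    ]
[[ 0.4865098  -0.12736229  0.16244145]]
[ 0.48651823 -0.12933886  0.1615    ]
[ 0.48660017 -0.12539865  0.1615    ]
[ 0.52458819 -0.06222347  0.39949343] [-1.79709234e+02  1.47969112e-01  7.73770297e+01]
tx,ty -0.07202233324822942 -0.02290240007065411
```

```bash
python3 -m jog '[[1,-0.012,-0.004,0,0],[1,-0.02,-0.006,0,0],[1,-0.02,-0.006,0,0],[1,-0.015,-0.005,0,0],[1,-0.005,-0.002,0,-0.02],[1,0,0,0.02,0],[1,0,0,0.02,0],[1,0,0,0,0],[1,0,0,0,0]]'
python3 - <<'E'
from h import *
s=bot.get_state();print(s['eef_pos'],s['orientation'],s['joints'])
g=np.array([.4865,-.1275]);y=np.radians(s['orientation'][2]);d=g-s['eef_pos'][:2]
print('tx,ty',d@[np.cos(y),np.sin(y)],d@[np.sin(y),-np.cos(y)])
snap('wrist','w3.png')
E
```

```text
t: 2.78
eef_pos: [0.4805, -0.1301, 0.3605]
orientation: [-179.8, 0.2, 78.0]
wrist_force: [0.7, -0.5, 0.2]
grip_width: 1.005
[ 0.4804554  -0.13006239  0.36047732] [-179.83883926    0.22145033   77.96192165] [-24.47889774  13.52862404 -11.92151244  64.65953399  -0.25096886
 -12.44026775]
tx,ty 0.003766714403265165 0.005377258539369746
```

View pics/w3.png

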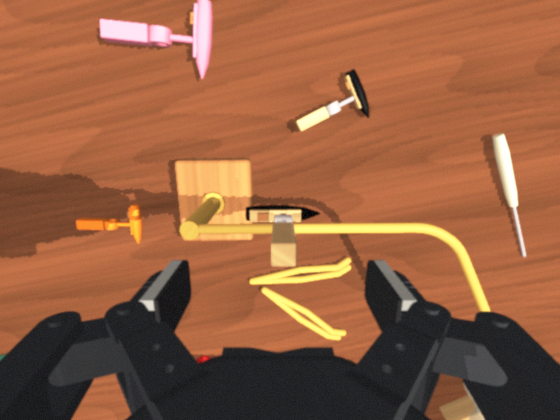

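The post's top face is at about (284,256), between the jaws. I'll recheck its position from this view.

Run:
```python
from rail import *
c=load('w3')
i=cv2.imread('pics/w3.png')[190:290,180:380];cv2.imwrite('pics/w3z.png',cv2.resize(i,None,fx=4,fy=4,interpolation=cv2.INTER_CUBIC))
print(onz(c,[(284,256)],.1615),depth(c,(284,256)))
uv=cols(c,(305,415,220,238),'c');m,d,s=lin(onz(c,uv,.11));print(m,ang(d),s)
uv=cols(c,(455,495,258,310),'r');m,d,s=lin(onz(c,uv,.11));print(m,ang(d),s)
```

```text
[[ 0.48648161 -0.12831402  0.1615    ]] [[ 0.48635182 -0.12829275  0.16179405]]
[ 0.4960447  -0.07196549] 74.7597287839269 0.0008311500774747832
[0.56648005 0.01680021] 16.735164781483896 0.0014979048466796606
```

View pics/w3z.png

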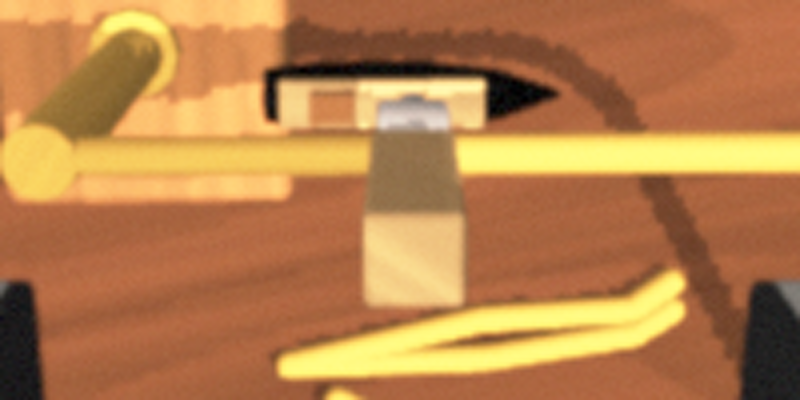

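```bash
python3 -m jog '[[1,0.003,0.006,0,-0.006],[1,0,0,0.015,0],[1,0,0,0.02,0],[1,0,0,0.017,0],[1,0,0,0.006,0],[1,0,0,0,0]]'
python3 - <<'E'
from h import *
s=bot.get_state();print(s['eef_pos'],s['orientation'],s['wrist_force'])
g=np.array([.4865,-.128]);y=np.radians(s['orientation'][2]);d=g-s['eef_pos'][:2]
print('tx,ty',d@[np.cos(y),np.sin(y)],d@[np.sin(y),-np.cos(y)])
snap('wrist','w4.png')
E
```

```text
t: 3.33
eef_pos: [0.4908, -0.1281, 0.3066]
orientation: [179.6, 0.3, 78.4]
wrist_force: [0.4, -0.6, -0.1]
grip_width: 1.002
[ 0.49078819 -0.12806801  0.30663662] [179.64223282   0.31972237  78.40722794] [ 0.35340934 -0.59902916 -0.09550627]
tx,ty -0.0007951123129041876 -0.004214382700764062
```

View pics/w4.png

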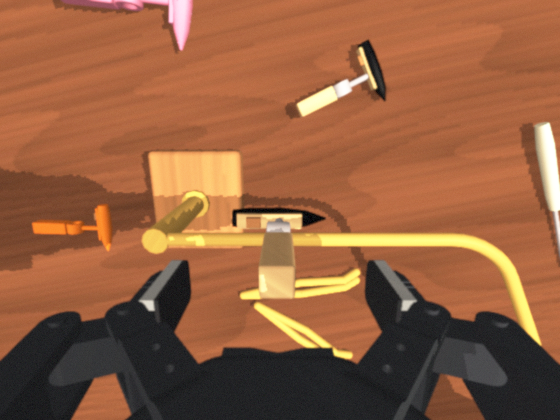

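```bash
python3 -m jog '[[1,0,-0.004,0,0],[1,0,0,0.004,0],[1,0,0,0.003,0],[1,0,0,0,0],[1,0,0,0,0]]'
python3 - <<'E'
from h import *
s=bot.get_state();print(s['eef_pos'],s['orientation'],s['wrist_force'],s['joints'])
g=np.array([.4865,-.128]);y=np.radians(s['orientation'][2]);d=g-s['eef_pos'][:2]
print('tx,ty',d@[np.cos(y),np.sin(y)],d@[np.sin(y),-np.cos(y)])
E
```

```text
t: 3.8
eef_pos: [0.4878, -0.1275, 0.3032]
orientation: [179.3, 0.4, 78.4]
wrist_force: [-0.3, 0.6, -0.2]
grip_width: 1.001
[ 0.48778526 -0.12746123  0.30315772] [179.3486619    0.3797743   78.42540748] [-0.30069394  0.63033284 -0.1985594 ] [-23.86028129  15.9152103  -18.01153039  55.35602178  -0.23245808
 -12.28930243]
tx,ty -0.0007856914301700907 -0.0011510274124621098
```

```bash
python3 -m jog '[[1,-0.001,-0.001,0.003,0],[0.6,0,0,0,0],[0.3,0,0,0,0],[0.1,0,0,0,0],[0.1,0,0,0,0],[0.1,0,0,0,0],[0.1,0,0,0,0],[0.1,0,0,0,0]]' 25
python3 - <<'E'
from h import *
s=bot.get_state();print(s['eef_pos'],s['orientation'],s['wrist_force'],s['wrist_torque'],s['grip_width'])
snap('wrist','w5.png')
E
```

```text
t: 4.47
eef_pos: [0.4866, -0.1285, 0.3003]
orientation: [179.3, 0.4, 78.4]
wrist_force: [0.1, -0.1, 0.2]
grip_width: 0.182
[ 0.4866203  -0.12853204  0.3003457 ] [179.31318574   0.38946521  78.41186137] [ 0.07050742 -0.09408255  0.19800139] [ 0.02512756 -0.01506937 -0.00987594] 0.18206306351595966
```

View pics/w5.png

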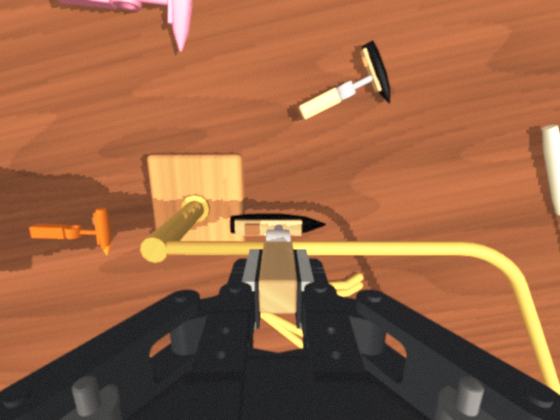

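The post is held at 15.5 mm opening with the forces quiet. I'll lift about 1 mm to centre the collar and slide slowly along the first leg.

```bash
cat > st.py <<'E'
from h import *
s=bot.get_state();p=s['eef_pos'];y=np.radians(s['orientation'][2])
u=np.array([np.cos(y),np.sin(y)]);w=np.array([np.sin(y),-np.cos(y)])
f=s['wrist_force'];print('t',round(s['t'],2),'pos',p.round(4),'ori',s['orientation'].round(2),'j6',s['joints'][5].round(1))
print('F tool x,y,worldz',(f[:2]@u).round(2),(f[:2]@w).round(2),f[2].round(2),'T',s['wrist_torque'].round(2),'grip',round(s['grip_width'],3))
E
python3 -m jog '[[0.1,0,0,-0.001,0],[0.1,0.003,0,0,0],[0.1,0.005,0,0,0],[0.1,0.005,0,0,0],[0.1,0.003,0,0,0],[0.1,0,0,0,0]]'; python3 st.py
```

```text
t: 5.02
eef_pos: [0.49, -0.111, 0.3011]
orientation: [179.4, 0.4, 78.4]
wrist_force: [0.8, 0.8, -0.3]
grip_width: 0.185
t 5.02 pos [ 0.49   -0.111   0.3011] ori [179.35   0.37  78.4 ] j6 -10.4
F tool x,y,worldz 0.96 0.57 -0.28 T [0.06 0.   0.  ] grip 0.185
```

```bash
python3 -m jog '[[0.1,0.004,0,0,0],[0.1,0.006,0,0,0],[0.1,0.007,0,0,0],[0.1,0.007,0,0,0],[0.1,0.007,0,0,0],[0.1,0.006,0,0,0],[0.1,0.004,0,0,0],[0.1,0,0,0,0]]'; python3 st.py
python3 - <<'E'
from rail import *
c=snap('wrist','w6.png')
E
```

```text
t: 5.68
eef_pos: [0.4992, -0.0657, 0.3008]
orientation: [179.4, 0.4, 78.5]
wrist_force: [0.2, -0.0, -0.5]
grip_width: 0.18
t 5.68 pos [ 0.4992 -0.0657  0.3008] ori [179.35   0.36  78.46] j6 -5.2
F tool x,y,worldz -0.01 0.16 -0.5 T [ 0.02  0.02 -0.  ] grip 0.18
```

View pics/w6.png

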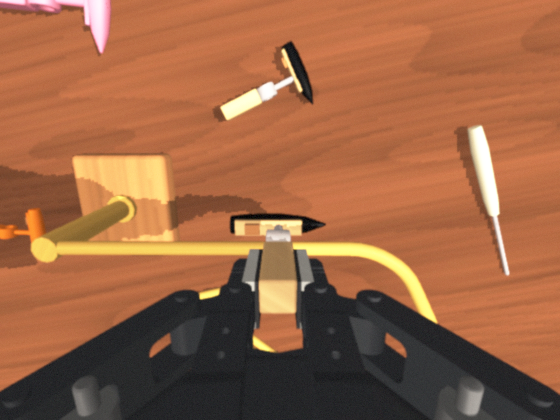

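The carriage is riding along the rod and the bend is ahead at (370-430, 250-320). I'll compare the collar with the rail geometry, tilt included.

```bash
cat > geo.py <<'E'
from rail import *
B=np.array([.517,-.0045]); A1=78.45; A2=17.0; R=.045; H=32.5
def path(s):  # s relative to bend: returns centre pos, heading
    # s<0: along first part ; s>0 second
    L=R*np.radians(H); a=A1-H if s<0 else A2+H
    sg=-1 if s<0 else 1; t=abs(s); th=min(t,L)/R
    d=a-sg*np.degrees(th)
    # arc displacement in frame tangent a, turning right going forward
    x=R*np.sin(th); yv=-R*(1-np.cos(th))
    ex=max(t-L,0); x+=ex*np.cos(th); yv-=ex*np.sin(th)
    x*=sg
    ca,sa=np.cos(np.radians(a)),np.sin(np.radians(a))
    return B+np.array([ca*x-sa*yv,sa*x+ca*yv]),d
def tcp_at(s,grip):return path(s)
def collar(s,d=.1895):
    Rm=Rn.from_euler('xyz',s['orientation'],degrees=True).as_matrix()
    return s['eef_pos']+Rm@[0,0,d]
E
python3 - <<'E'
from geo import *
c=load('w6')
m=yellow(c)
uv=cols(c,(305,345,238,258),'c');P1,d1,s1=lin(onz(c,uv,.11));print('L1',P1,ang(d1),s1)
uv=cols(c,(405,436,288,316),'r');P2,d2,s2=lin(onz(c,uv,.11));print('L2',P2,ang(d2),s2,len(uv))
print(onz(c,[(46,248)],.114))
s=bot.get_state();print('collar',collar(s))
for k in (-.13,-.065,-.025,0,.025,.06,.122):print(k,path(k))
n=np.array([-np.sin(np.radians(A1)),np.cos(np.radians(A1))])
print('collar lateral',(collar(s)[:2]-path(-.06)[0])@n, 'obs L1 lateral',(P1-path(-.06)[0])@n)
n=np.array([-np.sin(np.radians(A2)),np.cos(np.radians(A2))])
for nm,P in (('w6',P2),('w2',np.array([.5737,.0187])),('top',np.array([.5893,.0239])),('sc',np.array([.5885,.0256])),('w3',np.array([.5665,.0168]))):print(nm,(P-path(.06)[0])@n)
cv2.imwrite('pics/w6z.png',cv2.resize(cv2.imread('pics/w6.png')[190:340,280:480],None,fx=4,fy=4))
cv2.imwrite('pics/w6m.png',cv2.resize(m[190:340,280:480],None,fx=4,fy=4))
E
```

```text
L1 [ 0.5017562  -0.04000987] 67.4999669109736 0.0009967263420738797
L2 [0.55081984 0.01142483] 18.511414272404327 0.0015918796253387424 28
[[ 0.47056503 -0.19786718  0.114     ]]
collar [ 0.50092186 -0.06754022  0.11124126]
-0.13 (array([ 0.48433602, -0.12913681]), np.float64(78.45))
-0.065 (array([ 0.49735052, -0.06545304]), np.float64(78.45))
-0.025 (array([ 0.50536244, -0.02626365]), np.float64(77.78098861837907))
0 (array([ 0.517 , -0.0045]), np.float64(49.5))
0.025 (array([0.53755997, 0.009152  ]), np.float64(17.66901138162093))
0.06 (array([0.57102973, 0.01938794]), np.float64(17.0))
0.122 (array([0.63032062, 0.03751498]), np.float64(17.0))
collar lateral -0.003916927456182715 obs L1 lateral 0.0007778371083126022
w6 -0.0017063565512722885
w2 -0.0014385902578568912
top -0.0010268041205238178
sc 0.0008328113283915388
w3 -0.0011504930201829608
```

View pics/w6m.png

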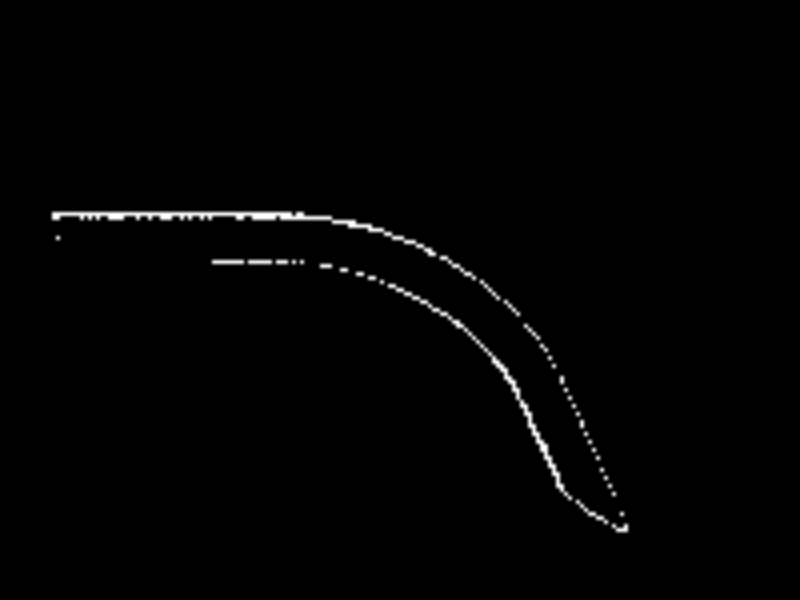

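```bash
python3 - <<'E'
import re
s=open('rail.py').read()
s=s.replace("cv2.inRange(h,(20,150,110),(35,255,255))","cv2.inRange(h,(20,95,150),(35,255,255))")
open('rail.py','w').write(s)
E
python3 - <<'E'
from geo import *
c=load('w6');m=yellow(c);cv2.imwrite('pics/w6m2.png',cv2.resize(m[190:340,280:480],None,fx=4,fy=4))
def rp(n,roi,ax,ar):
    c=load(n);uv=cols(c,roi,ax);P,d,s=lin(onz(c,uv,.11));a=np.radians(ar[0])
    nn=np.array([-np.sin(a),np.cos(a)]);print(n,len(uv),P.round(4),ang(d).round(2),s.round(5),'lat mm',((P-path(ar[1])[0])@nn*1e3).round(2))
for n,a,b in (('w6',(308,345,236,262),(405,433,285,310)),('w3',(310,410,215,245),(455,500,265,305)),('w2',(212,300,170,200),(345,400,225,262)),('top1',(270,305,204,224),(230,256,155,190)),('scene1',(255,290,194,216),(305,350,225,278))):
    rp(n,a,'c',(A1,-.06));rp(n,b,'r',(A2,.06))
E
```

```text
w6 37 [ 0.5043 -0.0393] 77.64 0.0001 lat mm -1.6
w6 25 [0.5477 0.0122] 17.19 9e-05 lat mm -0.06
w3 100 [ 0.4981 -0.0691] 78.12 7e-05 lat mm -1.46
w3 40 [0.5678 0.0191] 16.86 0.00013 lat mm 0.65
w2 88 [ 0.4969 -0.0727] 78.49 0.00016 lat mm -1.05
w2 37 [0.5756 0.0208] 17.17 0.00015 lat mm 0.03
top1 35 [ 0.4981 -0.0726] -101.51 0.00055 lat mm -2.13
top1 35 [0.5893 0.0246] -163.12 0.00047 lat mm -0.34
scene1 35 [ 0.4928 -0.0711] 77.0 0.00418 lat mm 3.34
scene1 53 [0.588  0.0254] 16.89 0.00042 lat mm 0.82
```

View pics/w6m2.png

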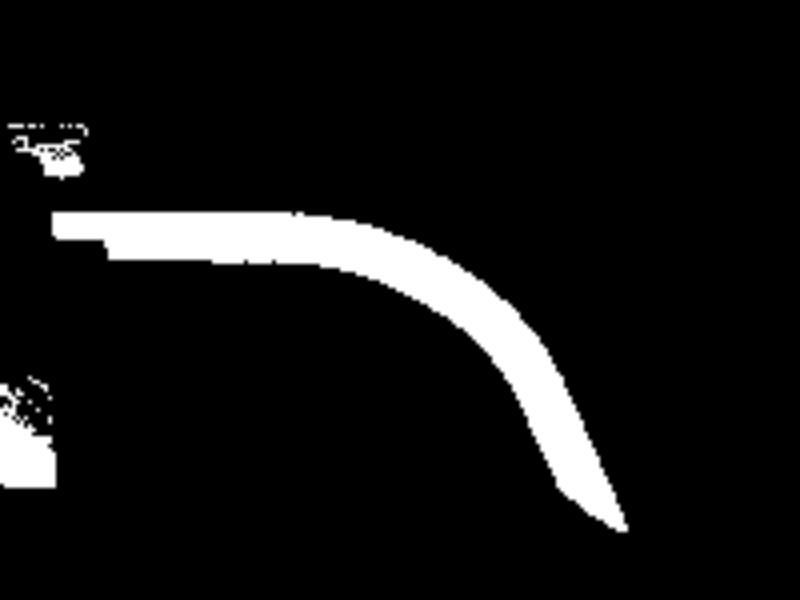

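```bash
python3 - <<'E'
from geo import *
u=lambda a:np.array([np.cos(np.radians(a)),np.sin(np.radians(a))])
a1,a2=78.25,17.05
C=isect(np.array([.4981,-.0693]),u(a1),np.array([.5677,.0186]),u(a2))
half=(180-(a1-a2))/2; h=.0450*(1-np.cos(np.radians(32.5)))/np.sin(np.radians(half))
b=(a1+180+a2)/2+180
Bn=C+h*u(b);print('corner',C,'B',Bn)
t=open('geo.py').read().replace("[.517,-.0045]","[%.4f,%.4f]"%tuple(Bn)).replace("A1=78.45","A1=78.25").replace("A2=17.0;","A2=17.05;");open('geo.py','w').write(t)
E
cat >> geo.py <<'E'
def near(p):
    ss=np.arange(-.16,.13,.0002);P=np.array([path(k)[0] for k in ss]);i=np.argmin(np.linalg.norm(P-p,axis=1));return ss[i]
E
python3 - <<'E'
from geo import *
s=bot.get_state()
for d in (.155,.1895):
    p=collar(s,d)[:2];k=near(p);q,h=path(k);print(d,'s',k,'lat',(p-q)@[-np.sin(np.radians(h)),np.cos(np.radians(h))]*1e3,'head',h)
print(path(.122),path(-.0255))
c=load('w6')
# collar visible? arc check on bend
m=yellow(c);uv=[]
for v,u0 in ((258,375),(270,395)):
    k=np.nonzero(m[v,360:430])[0];print(v,k.min()+360,k.max()+360)
E
sed -n 1,3p geo.py
```

```text
corner [0.51288665 0.00178956] B [ 0.51893762 -0.00372606]
0.155 s -0.06719999999999735 lat -2.060882493860022 head 78.25
0.1895 s -0.06759999999999736 lat -2.4465061660608756 head 78.25
(array([0.63218391, 0.03841386]), np.float64(17.049999999999997)) (array([ 0.50708173, -0.02591179]), np.float64(78.21760839074665))
258 369 397
270 393 410
from rail import *
B=np.array([0.5189,-0.0037]); A1=78.25; A2=17.05; R=.045; H=32.5
def path(s):  # s relative to bend: returns centre pos, heading
```

```bash
cat > plan.py <<'E'
import sys
from geo import *
O1,O2=-.0022,-.0016
def pose(k):
    w=np.linspace(-.007,.007,15)
    P=np.array([path(k+a)[0] for a in w]);h=np.mean([path(k+a)[1] for a in w])
    p=path(k)[0]
    o=O1 if k<-.025 else O2 if k>.025 else O1+(O2-O1)*(k+.025)/.05
    return p+o*np.array([-np.sin(np.radians(h)),np.cos(np.radians(h))]),h
def off(k):
    return O1 if k<-.025 else O2 if k>.025 else O1+(O2-O1)*(k+.025)/.05
s=bot.get_state();p=collar(s,.16)[:2];y=s['orientation'][2]
ks=np.arange(-.16,.14,.0002);i=np.argmin([np.linalg.norm(pose(k)[0]-p) for k in ks]);k=ks[i]
q,h=pose(k);n=np.array([-np.sin(np.radians(h)),np.cos(np.radians(h))])
print('now s %.4f lat err mm %.2f head err %.2f'%(k,(p-q)@n*1e3,y-h))
step=float(sys.argv[1]) if len(sys.argv)>1 else .003
N=int(sys.argv[2]) if len(sys.argv)>2 else 8
for j in range(N):
    k=min(k+step,.1222);q,h=pose(k)
    u=np.array([np.cos(np.radians(y)),np.sin(np.radians(y))]);w=np.array([u[1],-u[0]])
    d=q-p;print('s %.4f tx %.4f ty %.4f roll %.3f'%(k,d@u,d@w,-np.radians(h-y)));p,y=q,h
E
python3 st.py; python3 plan.py .005 10
```

```text
t 5.73 pos [ 0.4991 -0.0659  0.3007] ori [179.36   0.36  78.46] j6 -5.2
F tool x,y,worldz 0.57 0.69 -0.54 T [ 0.02 -0.02  0.03] grip 0.183
now s -0.0674 lat err mm 0.08 head err 0.21
s -0.0624 tx 0.0049 ty 0.0001 roll 0.004
s -0.0574 tx 0.0050 ty 0.0000 roll -0.000
s -0.0524 tx 0.0050 ty 0.0000 roll -0.000
s -0.0474 tx 0.0050 ty 0.0000 roll -0.000
s -0.0424 tx 0.0050 ty 0.0000 roll -0.000
s -0.0374 tx 0.0050 ty -0.0000 roll -0.000
s -0.0324 tx 0.0050 ty -0.0000 roll 0.000
s -0.0274 tx 0.0049 ty -0.0000 roll 0.023
s -0.0224 tx 0.0049 ty -0.0000 roll 0.060
s -0.0174 tx 0.0048 ty 0.0001 roll 0.097
```

```bash
python3 -m jog '[[0.1,0.004,0,0,0.004],[0.1,0.006,0,0,0],[0.1,0.006,0,0,0],[0.1,0.006,0,0,0],[0.1,0.005,0,0,0],[0.1,0.004,0,0,0],[0.1,0.003,0,0,0],[0.1,0,0,0,0]]'; python3 st.py;python3 plan.py .003 8
```

```text
t: 6.4
eef_pos: [0.5068, -0.0294, 0.3005]
orientation: [179.4, 0.4, 78.2]
wrist_force: [0.8, 0.8, -1.0]
grip_width: 0.183
t 6.4 pos [ 0.5068 -0.0294  0.3005] ori [179.35   0.37  78.17] j6 -0.6
F tool x,y,worldz 0.98 0.6 -0.99 T [0.01 0.01 0.06] grip 0.183
now s -0.0300 lat err mm -0.03 head err 0.31
s -0.0270 tx 0.0030 ty -0.0000 roll 0.025
s -0.0240 tx 0.0029 ty -0.0001 roll 0.033
s -0.0210 tx 0.0029 ty -0.0000 roll 0.047
s -0.0180 tx 0.0029 ty 0.0000 roll 0.060
s -0.0150 tx 0.0029 ty 0.0001 roll 0.067
s -0.0120 tx 0.0029 ty 0.0001 roll 0.067
s -0.0090 tx 0.0029 ty 0.0001 roll 0.067
s -0.0060 tx 0.0029 ty 0.0001 roll 0.058
```

```bash
python3 -m jog '[[0.1,0.003,0,-0.0006,0.025],[0.1,0.003,0,0,0.033],[0.1,0.003,0,0,0.047],[0.1,0.003,0,0,0.06],[0.1,0,0,0,0]]'; python3 st.py;python3 plan.py .003 8
```

```text
t: 6.82
eef_pos: [0.5099, -0.0173, 0.301]
orientation: [179.3, 0.3, 68.3]
wrist_force: [0.6, -0.5, 0.1]
grip_width: 0.183
t 6.82 pos [ 0.5099 -0.0173  0.301 ] ori [179.3    0.27  68.34] j6 10.6
F tool x,y,worldz -0.24 0.76 0.09 T [ 0.   -0.    0.02] grip 0.183
now s -0.0172 lat err mm 0.02 head err 0.69
s -0.0142 tx 0.0028 ty 0.0001 roll 0.079
s -0.0112 tx 0.0029 ty 0.0001 roll 0.067
s -0.0082 tx 0.0029 ty 0.0001 roll 0.067
s -0.0052 tx 0.0029 ty 0.0001 roll 0.058
s -0.0022 tx 0.0029 ty 0.0001 roll 0.053
s 0.0008 tx 0.0029 ty 0.0001 roll 0.053
s 0.0038 tx 0.0029 ty -0.0000 roll 0.053
s 0.0068 tx 0.0029 ty 0.0000 roll 0.053
```

```bash
python3 -m jog '[[0.1,0.003,0,0,0.079],[0.1,0.003,0,0,0.067],[0.1,0.003,0,0,0.067],[0.1,0.003,0,0,0.058],[0.1,0,0,0,0]]'; python3 st.py;python3 plan.py .003 10
python3 - <<'E'
from h import *
snap('wrist','w7.png');snap('scene','s7.png')
i=cv2.imread('pics/s7.png')[150:310,180:400];cv2.imwrite('pics/s7z.png',cv2.resize(i,None,fx=3.5,fy=3.5,interpolation=cv2.INTER_CUBIC))
E
```

```text
t: 7.23
eef_pos: [0.5157, -0.0072, 0.301]
orientation: [179.2, 0.1, 52.6]
wrist_force: [0.0, 1.1, -0.6]
grip_width: 0.182
t 7.23 pos [ 0.5157 -0.0072  0.301 ] ori [1.7922e+02 1.0000e-01 5.2640e+01] j6 27.6
F tool x,y,worldz 0.89 -0.66 -0.64 T [-0.03  0.07  0.06] grip 0.182
now s -0.0050 lat err mm -0.08 head err -0.24
s -0.0020 tx 0.0029 ty 0.0000 roll 0.049
s 0.0010 tx 0.0029 ty 0.0001 roll 0.053
s 0.0040 tx 0.0029 ty -0.0000 roll 0.053
s 0.0070 tx 0.0029 ty 0.0000 roll 0.053
s 0.0100 tx 0.0029 ty 0.0001 roll 0.067
s 0.0130 tx 0.0029 ty 0.0001 roll 0.067
s 0.0160 tx 0.0029 ty 0.0001 roll 0.067
s 0.0190 tx 0.0029 ty 0.0001 roll 0.066
s 0.0220 tx 0.0029 ty 0.0001 roll 0.056
s 0.0250 tx 0.0029 ty 0.0001 roll 0.042
```

View pics/w7.png

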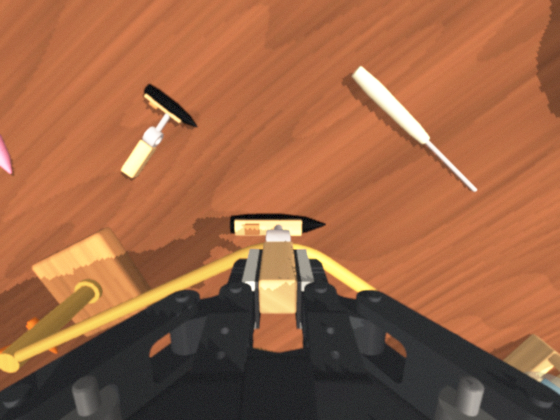

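View pics/s7z.png

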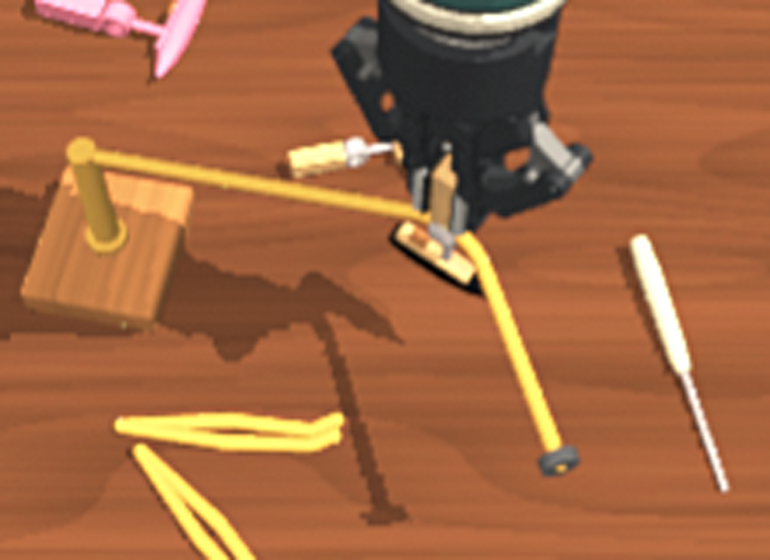

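The collar is at the bend and the forces are still about 1 N. I'll continue round.

```bash
python3 -m jog '[[0.1,0.003,0,0,0.049],[0.1,0.003,0,0,0.053],[0.1,0.003,0,0,0.053],[0.1,0.003,0,0,0.053],[0.1,0,0,0,0]]'; python3 st.py;python3 plan.py .003 8
```

```text
t: 7.75
eef_pos: [0.5231, 0.0006, 0.301]
orientation: [179.2, -0.0, 41.3]
wrist_force: [-0.3, 0.2, -0.8]
grip_width: 0.184
t 7.75 pos [0.5231 0.0006 0.301 ] ori [ 1.7921e+02 -1.0000e-02  4.1250e+01] j6 40.0
F tool x,y,worldz -0.1 -0.3 -0.75 T [ 0.02 -0.04  0.01] grip 0.184
now s 0.0060 lat err mm -0.35 head err -0.41
s 0.0090 tx 0.0029 ty -0.0003 roll 0.055
s 0.0120 tx 0.0029 ty 0.0001 roll 0.067
s 0.0150 tx 0.0029 ty 0.0001 roll 0.067
s 0.0180 tx 0.0029 ty 0.0001 roll 0.067
s 0.0210 tx 0.0029 ty 0.0001 roll 0.060
s 0.0240 tx 0.0029 ty 0.0001 roll 0.047
s 0.0270 tx 0.0029 ty 0.0001 roll 0.033
s 0.0300 tx 0.0030 ty 0.0001 roll 0.020
```

```bash
python3 -m jog '[[0.1,0.003,-0.0003,0,0.055],[0.1,0.003,0,0,0.067],[0.1,0.003,0,0,0.067],[0.1,0.003,0,0,0.067],[0.1,0,0,0,0]]'; python3 st.py;python3 plan.py .003 8
```

```text
t: 8.17
eef_pos: [0.5321, 0.0067, 0.3011]
orientation: [179.2, -0.1, 27.0]
wrist_force: [-0.1, -0.5, -1.3]
grip_width: 0.183
t 8.17 pos [0.5321 0.0067 0.3011] ori [ 1.7918e+02 -1.4000e-01  2.7040e+01] j6 55.0
F tool x,y,worldz -0.27 0.41 -1.29 T [-0.02  0.03  0.02] grip 0.183
now s 0.0174 lat err mm -0.74 head err -0.35
s 0.0204 tx 0.0030 ty -0.0007 roll 0.056
s 0.0234 tx 0.0029 ty 0.0001 roll 0.049
s 0.0264 tx 0.0029 ty 0.0001 roll 0.036
s 0.0294 tx 0.0030 ty 0.0001 roll 0.023
s 0.0324 tx 0.0030 ty 0.0000 roll 0.009
s 0.0354 tx 0.0030 ty 0.0000 roll 0.000
s 0.0384 tx 0.0030 ty 0.0000 roll -0.000
s 0.0414 tx 0.0030 ty -0.0000 roll -0.000
```

```bash
python3 -m jog '[[0.1,0.003,-0.0005,0,0.056],[0.1,0.003,0,0,0.049],[0.1,0.003,0,0,0.036],[0.1,0.003,0,0,0.023],[0.1,0.002,0,0,0.009],[0.1,0,0,0,0]]'; python3 st.py;python3 plan.py .003 4;python3 - <<'E'
from h import *
snap('wrist','w8.png');snap('scene','s8.png')
i=cv2.imread('pics/s8.png')[170:330,220:440];cv2.imwrite('pics/s8z.png',cv2.resize(i,None,fx=3.5,fy=3.5,interpolation=cv2.INTER_CUBIC))
E
```

```text
t: 8.67
eef_pos: [0.5441, 0.0113, 0.3011]
orientation: [179.2, -0.2, 18.2]
wrist_force: [0.1, 0.4, -1.1]
grip_width: 0.183
t 8.67 pos [0.5441 0.0113 0.3011] ori [179.18  -0.19  18.18] j6 64.6
F tool x,y,worldz 0.24 -0.29 -1.07 T [0.04 0.1  0.04] grip 0.183
now s 0.0304 lat err mm -0.76 head err 0.84
s 0.0334 tx 0.0030 ty -0.0007 roll 0.020
s 0.0364 tx 0.0030 ty 0.0000 roll -0.000
s 0.0394 tx 0.0030 ty 0.0000 roll -0.000
s 0.0424 tx 0.0030 ty -0.0000 roll -0.000
```

View pics/w8.png

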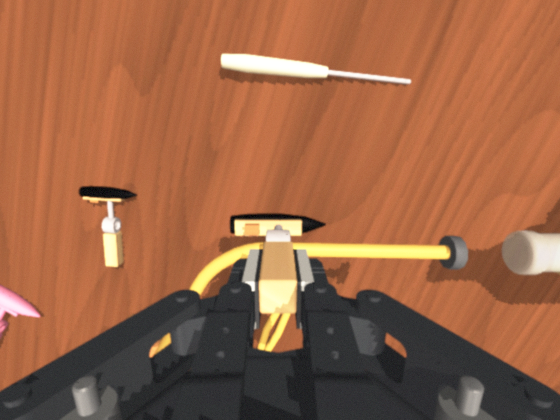

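View pics/s8z.png

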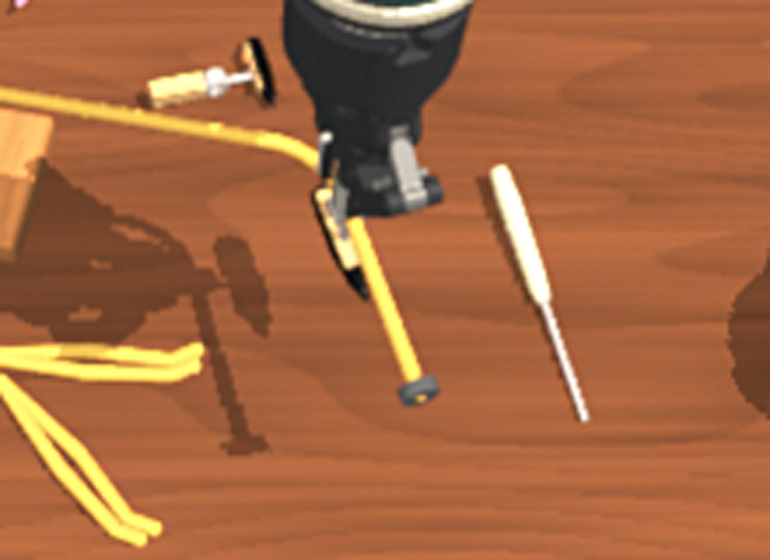

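The collar is now on the second leg. The stop is at (453,252) and the bottle mouth at (520,252). I'll measure the leg and the stop in the tool frame and compare with the first leg.

```bash
cat > rel.py <<'E'
from geo import *
import sys
# rod line relative to tool, stop position: args name x0 x1 y0 y1
def rel(n,pose,yaw,roi):
    c=load(n);uv=cols(c,roi,'c');P=onz(c,uv,.11);m,d,s=lin(P)
    y=np.radians(yaw);u=np.array([np.cos(y),np.sin(y)]);w=np.array([u[1],-u[0]])
    if d@u<0:d=-d
    r=m-pose; l=(r@w)-(r@u)*(d@w)/(d@u)
    print(n,'rod lateral at tool x=0 (tool y) mm',(l*1e3).round(2),'heading',ang(d).round(2),s.round(5),len(uv))
    return u,w
if __name__=='__main__':
    rel('w6',np.array([.4991,-.0659]),78.46,(310,345,236,262))
    s=bot.get_state();u,w=rel('w8',s['eef_pos'][:2],s['orientation'][2],(320,435,236,268))
    c=load('w8');g=cv2.cvtColor(c['image'],cv2.COLOR_RGB2HSV)
    for v in (242,246,251,256,262): print(v,c['image'][v,436:472].sum(1)//3)
    for v in range(240,266,4):
        k=np.nonzero(yellow(c)[v,300:470])[0];print(v,k.max()+300 if len(k) else 0)
    for q in ((440,251),(444,244)):
        P=onz(c,[q],.11)[0,:2];print(q,P,'along tool x',(P-s['eef_pos'][:2])@u)
E
python3 rel.py; python3 -c "
import cv2;i=cv2.imread('pics/w8.png')[210:300,400:560];cv2.imwrite('pics/w8z.png',cv2.resize(i,None,fx=5,fy=5,interpolation=cv2.INTER_CUBIC))"
```

```text
w6 rod lateral at tool x=0 (tool y) mm -0.63 heading 77.56 0.0001 35
w8 rod lateral at tool x=0 (tool y) mm 1.35 heading 16.93 0.00016 115
242 [127 127 112  85  60  52  54  55  55  58  57  57  56  58  54  56  62  74
 102 113 120 118 119 116 120 118 119 117 117 123 120 123 125 127 121 125]
246 [182 180 179 180 180 179 180 178 173 150 121 106  81  63  60  55  53  58
  73 109 128 132 135 133 130 129 130 126 126 130 127 126 124 122 122 122]
251 [217 217 217 218 217 217 217 216 217 214 197 178 170 159 107  69  59  54
  56  76 120 143 153 153 148 149 146 146 143 140 140 126 103  90  87  85]
256 [210 210 210 210 209 211 210 210 209 209 209 203 189 149  95  60  55  58
  54  77 116 136 144 145 145 149 147 146 141 142 140 131 100  84  84  85]
262 [ 85  87  86  82  71  59  58  54  54  59  56  56  58  58  55  57  53  65
  91 116 126 129 132 134 134 131 132 132 133 126 110  94  88  86  89  90]
240 0
244 364
248 446
252 449
256 448
260 0
264 0
(440, 251) [0.63634919 0.03867499] along tool x 0.0964031645759245
(444, 244) [0.63652606 0.04342869] along tool x 0.0980531076225254
```

View pics/w8z.png

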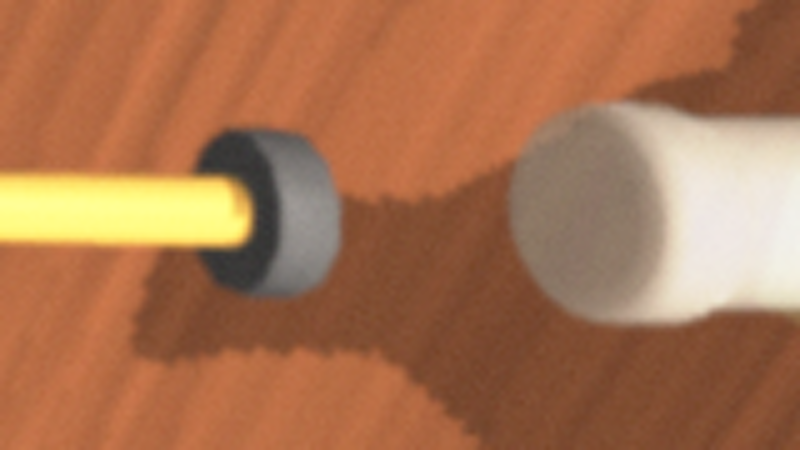

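```bash
cat > row.py <<'E'
from rail import *
import sys
for n in sys.argv[1:]:
    c=load(n);uv=cols(c,(318,345,232,275),'c');a=np.polyfit(uv[:,0]-278,uv[:,1],1);print(n,len(uv),'row at col 278: %.2f, slope %.4f'%(a[1],a[0]))
E
python3 row.py w5 w6 w8;python3 -c "
import cv2,numpy as np
o=[cv2.resize(cv2.imread(f'pics/{n}.png')[200:280,220:360],None,fx=4,fy=4,interpolation=cv2.INTER_CUBIC)[:, :] for n in('w5','w8')]
cv2.imwrite('pics/cmp.png',np.vstack(o)[:600])"
```

```text
w5 27 row at col 278: 248.50, slope -0.0000
w6 27 row at col 278: 247.41, slope 0.0244
w8 27 row at col 278: 249.56, slope 0.0076
```

View pics/cmp.png

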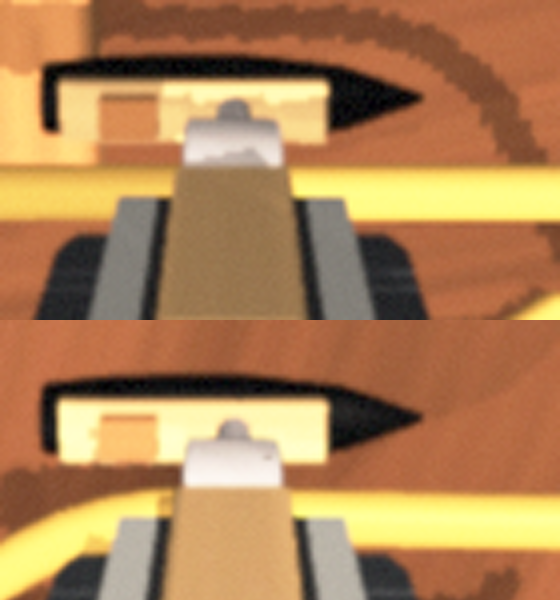

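Run:
```python
from geo import *
c=load('w8');s=bot.get_state();y=np.radians(16.95);u=np.array([np.cos(y),np.sin(y)])
for q,z in (((447.6,252.6),.11),((448,236),.12),((445,269),.10)):
    P=onz(c,[q],z)[0,:2];print(P,(P-collar(s,.155)[:2])@u-.007)
```

```text
[0.64115592 0.0391588 ] 0.09364402787872207
[0.62926994 0.05042114] 0.08555777535485679
[0.65240596 0.02602701] 0.10057695912637875
```

```bash
python3 -m jog '[[0.1,0.003,0.0004,0,0.012],[0.1,0.005,0,0,0.006],[0.1,0.005,0,0,0],[0.1,0.005,0,0,0],[0.1,0.005,0,0,0],[0.1,0.004,0,0,0],[0.1,0.002,0,0,0],[0.1,0,0,0,0]]'; python3 st.py;python3 plan.py .003 1;python3 -c "
from h import *
snap('wrist','w9.png')"; python3 row.py w9
```

```text
t: 9.43
eef_pos: [0.5748, 0.0205, 0.3011]
orientation: [179.2, -0.2, 17.3]
wrist_force: [-0.5, 0.6, -0.8]
grip_width: 0.186
t 9.43 pos [0.5748 0.0205 0.3011] ori [179.19  -0.2   17.25] j6 66.8
F tool x,y,worldz -0.27 -0.67 -0.82 T [ 0.04  0.03 -0.01] grip 0.186
now s 0.0624 lat err mm -0.97 head err 0.20
s 0.0654 tx 0.0029 ty -0.0010 roll 0.004
w9 27 row at col 278: 249.00, slope -0.0000
```

```bash
python3 -m jog '[[0.1,0.003,0.0003,0,0],[0.1,0.006,0,0,0],[0.1,0.006,0,0,0],[0.1,0.006,0,0,0],[0.1,0.006,0,0,0],[0.1,0.006,0,0,0],[0.1,0.006,0,0,0],[0.1,0.004,0,0,0],[0.1,0.002,0,0,0],[0.1,0,0,0,0]]'; python3 st.py;python3 plan.py .003 1;python3 -c "
from h import *
snap('wrist','w10.png');snap('scene','s10.png')
i=cv2.imread('pics/s10.png')[200:350,260:440];cv2.imwrite('pics/s10z.png',cv2.resize(i,None,fx=4,fy=4,interpolation=cv2.INTER_CUBIC))"; python3 row.py w10
```

```text
t: 10.32
eef_pos: [0.6225, 0.035, 0.3009]
orientation: [179.2, -0.2, 17.3]
wrist_force: [-0.8, -0.5, -0.5]
grip_width: 0.18
t 10.32 pos [0.6225 0.035  0.3009] ori [179.2   -0.19  17.25] j6 68.6
F tool x,y,worldz -0.88 0.2 -0.5 T [-0.02  0.06  0.02] grip 0.18
now s 0.1124 lat err mm -1.04 head err 0.20
s 0.1154 tx 0.0031 ty -0.0010 roll 0.004Traceback (most recent call last):
  File "row.py", line 4, in <module>
    c=load(n);uv=cols(c,(318,345,232,275),'c');a=np.polyfit(uv[:,0]-278,uv[:,1],1);print(n,len(uv),'row at col 278: %.2f, slope %.4f'%(a[1],a[0]))
                                                            ~~^^^^^
IndexError: too many indices for array: array is 1-dimensional, but 2 were indexed
```

View pics/w10.png

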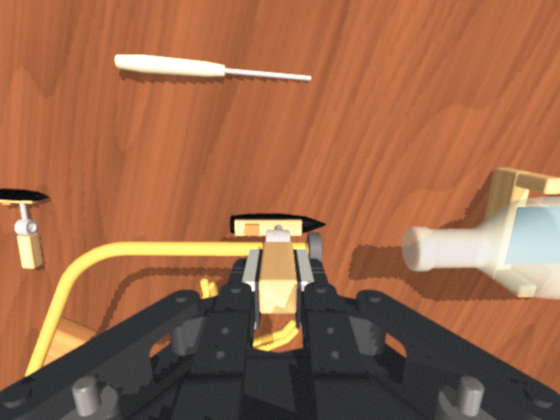

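View pics/s10z.png

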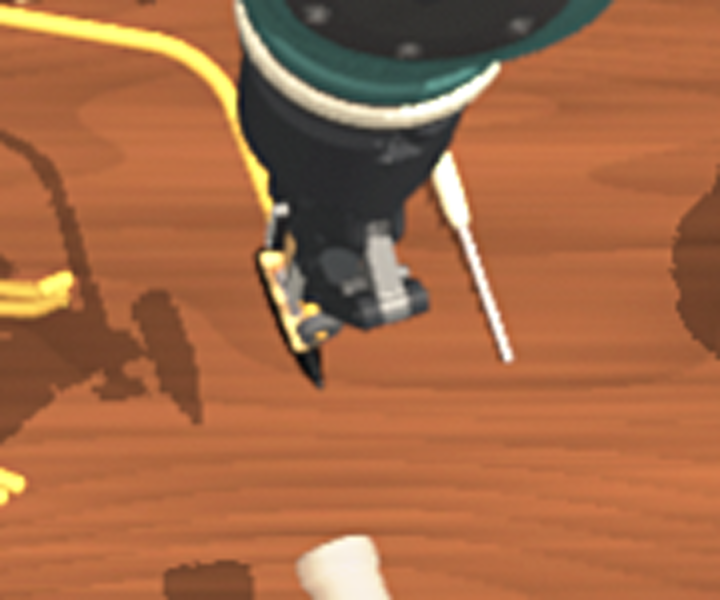

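```bash
cat > z.py <<'E'
import cv2,sys
n=sys.argv[1];i=cv2.imread(f'pics/{n}.png')[210:310,210:350];cv2.imwrite(f'pics/{n}zz.png',cv2.resize(i,None,fx=5.6,fy=5.6,interpolation=cv2.INTER_CUBIC))
E
python3 z.py w10
```

```text
(no output)
```

View pics/w10zz.png

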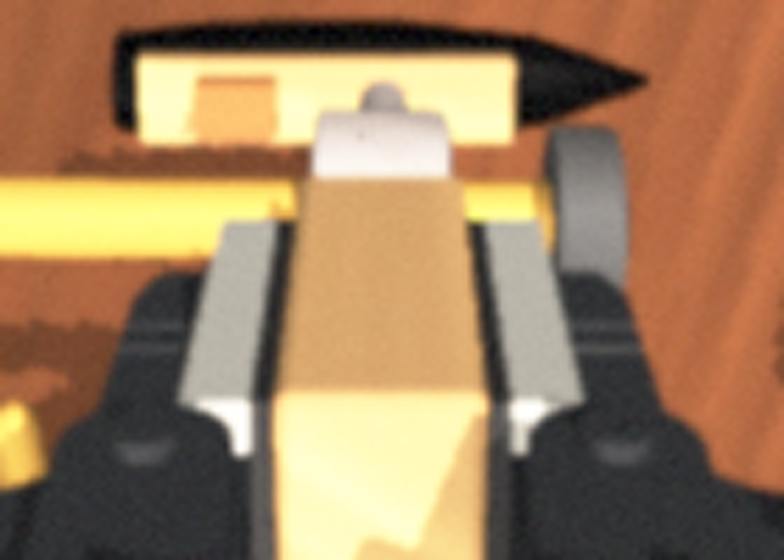

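The gap to the stop is about 10 mm. I'll creep in.

```bash
python3 -m jog '[[0.1,0.002,0,0,0],[0.1,0.002,0,0,0],[0.1,0.001,0,0,0],[0.1,0,0,0,0],[0.1,0,0,0,0]]'; python3 st.py;python3 -c "
from h import *
snap('wrist','w11.png')";python3 z.py w11
```

```text
t: 10.83
eef_pos: [0.6267, 0.0363, 0.3013]
orientation: [179.2, -0.2, 17.2]
wrist_force: [0.2, 0.2, -0.9]
grip_width: 0.182
t 10.83 pos [0.6267 0.0363 0.3013] ori [ 1.792e+02 -1.600e-01  1.723e+01] j6 68.8
F tool x,y,worldz 0.24 -0.1 -0.94 T [ 0.02 -0.06 -0.02] grip 0.182
```

View pics/w11zz.png

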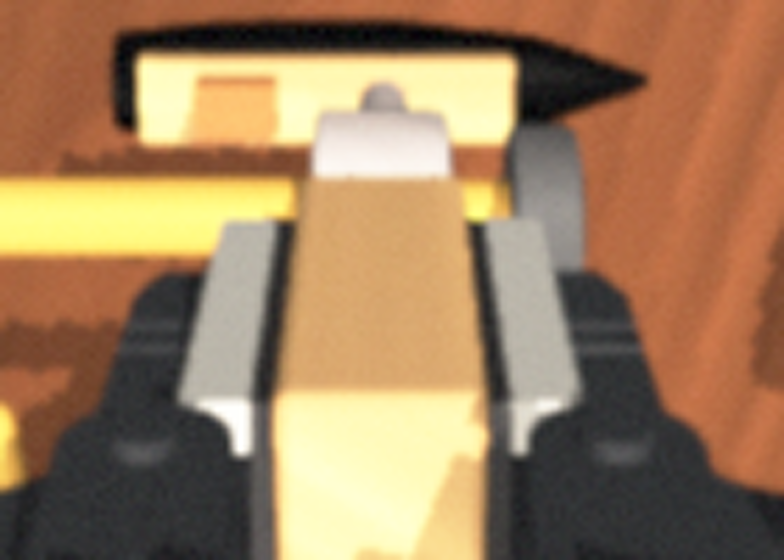

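```bash
python3 -m jog '[[0.1,0.002,0,0,0],[0.1,0.001,0,0,0],[0.1,0.001,0,0,0],[0.1,0,0,0,0]]'; python3 st.py; python3 -m jog '[[0.1,0.0005,0,0,0],[0.1,0.0005,0,0,0],[0.1,0,0,0,0]]'; python3 st.py;python3 -c "
from h import *
snap('wrist','w12.png')";python3 z.py w12
```

```text
t: 11.22
eef_pos: [0.6307, 0.0375, 0.3014]
orientation: [179.2, -0.2, 17.2]
wrist_force: [1.0, -0.0, -1.1]
grip_width: 0.179
t 11.22 pos [0.6307 0.0375 0.3014] ori [ 1.792e+02 -1.700e-01  1.722e+01] j6 68.9
F tool x,y,worldz 0.9 0.31 -1.1 T [0.03 0.   0.05] grip 0.179
t: 11.47
eef_pos: [0.6317, 0.0378, 0.3013]
orientation: [179.2, -0.1, 17.2]
wrist_force: [-1.2, -0.6, -0.9]
grip_width: 0.181
t 11.47 pos [0.6317 0.0378 0.3013] ori [ 1.792e+02 -1.400e-01  1.722e+01] j6 69.0
F tool x,y,worldz -1.28 0.2 -0.86 T [-0.1   0.14 -0.  ] grip 0.181
```

View pics/w12zz.png

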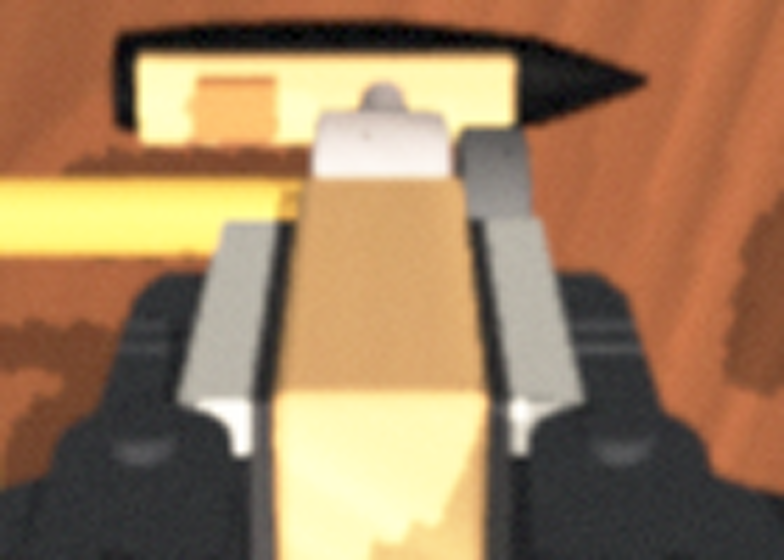

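Only a sliver of gap is left, about 1 mm. I'll take half-millimetre steps and watch the force.

```bash
for i in 1; do python3 -m jog '[[0.1,0.0005,0,0,0],[0.1,0,0,0,0]]' >/dev/null; python3 st.py; python3 -m jog '[[0.1,0.0005,0,0,0],[0.1,0,0,0,0]]'>/dev/null; python3 st.py; done;python3 -c "
from h import *
snap('wrist','w13.png')";python3 z.py w13
```

```text
t 11.68 pos [0.6319 0.0379 0.3012] ori [ 1.792e+02 -9.000e-02  1.722e+01] j6 69.0
F tool x,y,worldz -1.27 -0.36 -0.47 T [-0.1   0.28  0.04] grip 0.185
t 11.85 pos [0.6321 0.038  0.3012] ori [ 1.792e+02 -5.000e-02  1.721e+01] j6 69.0
F tool x,y,worldz -1.94 0.72 -0.43 T [-0.1   0.4   0.03] grip 0.182
```

View pics/w13zz.png

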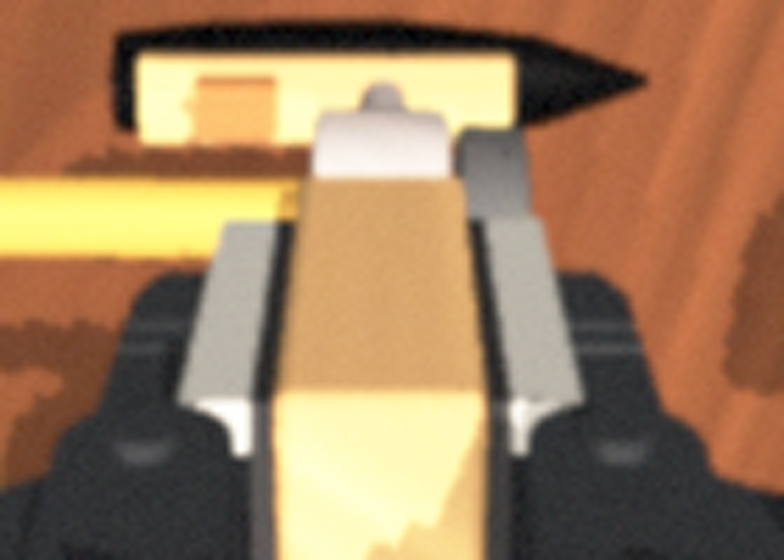

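The collar is touching: about 2 N along the rod, torque rising consistently with that, and no further travel. I'll lower it so the bore rests on the rod, then open a little.

```bash
python3 -m jog '[[0.1,0,0,0.0008,0],[0.1,0,0,0,0]]' >/dev/null; python3 st.py; python3 -m jog '[[0.2,0,0,0,0],[0.3,0,0,0,0],[0.4,0,0,0,0],[0.4,0,0,0,0],[0.4,0,0,0,0]]'; python3 st.py;python3 -c "
from h import *
snap('wrist','w14.png')";python3 z.py w14
```

```text
t 12.07 pos [0.6321 0.0379 0.3006] ori [ 1.7918e+02 -6.0000e-02  1.7210e+01] j6 69.0
F tool x,y,worldz -2.41 0.03 0.04 T [-0.28  0.42  0.02] grip 0.179
t: 12.48
eef_pos: [0.6329, 0.0381, 0.3009]
orientation: [179.2, -0.2, 17.2]
wrist_force: [0.2, 0.2, -0.6]
grip_width: 0.4
t 12.48 pos [0.6329 0.0381 0.3009] ori [179.19  -0.21  17.22] j6 69.0
F tool x,y,worldz 0.27 -0.13 -0.57 T [-0.02  0.03 -0.  ] grip 0.4
```

View pics/w14zz.png

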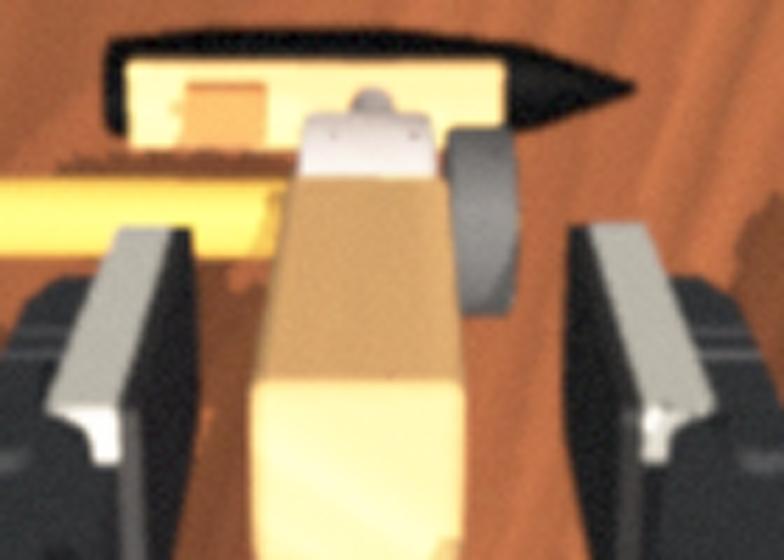

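Released: the post is free between the jaws, and the collar sits at the stop exactly as it did in contact. I'll withdraw upward.

```bash
python3 -m jog '[[0.4,0,0,-0.005,0],[0.4,0,0,-0.01,0],[0.4,0,0,-0.015,0],[0.4,0,0,-0.02,0],[0.4,0,0,-0.02,0],[0.4,0,0,-0.02,0],[0.4,0,-0.01,-0.015,0],[0.4,0,-0.02,0,0],[0.4,0,-0.02,0,0],[0.4,0,-0.015,0,0],[0.4,0,0,0,0]]';python3 -c "
from h import *
snap('wrist','w15.png');snap('scene','s15.png');snap('top','t15.png')
a=cv2.imread('pics/s15.png')[200:350,250:410];b=cv2.imread('pics/t15.png')[90:240,190:350]
r=lambda i:cv2.resize(i,(400,375),interpolation=cv2.INTER_CUBIC)
cv2.imwrite('pics/st15.png',np.hstack([r(a),r(b)]))"
```

```text
t: 13.45
eef_pos: [0.6112, 0.1031, 0.4189]
orientation: [179.1, -0.5, 17.1]
wrist_force: [0.8, -0.4, -0.4]
grip_width: 0.403
```

View pics/w15.png

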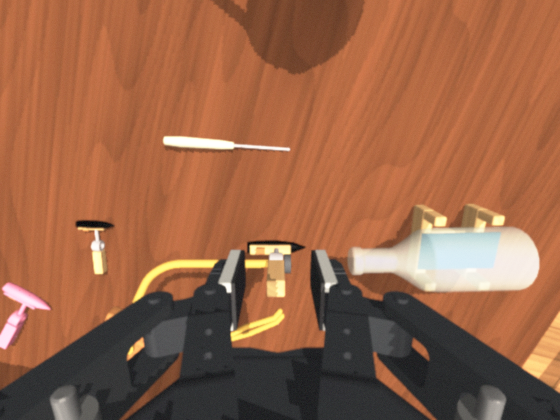

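View pics/st15.png

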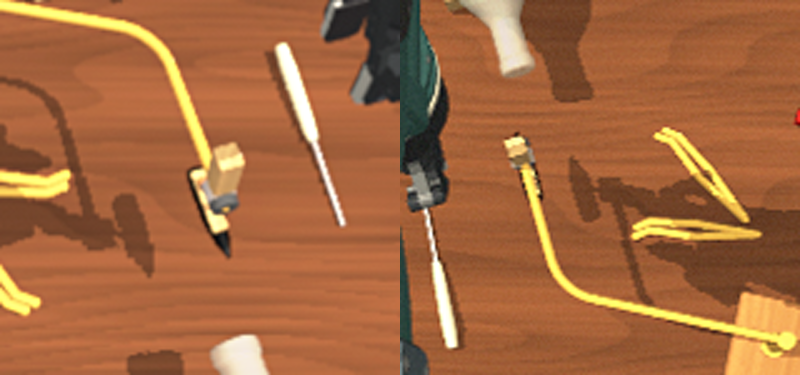

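The carriage hangs at the rail's end with the hull pointing at the mouth, and the gripper is clear. I'll check the gap and confirm nothing else moved.

Run:
```python
from geo import *
i=cv2.imread('pics/w15.png')[225:315,230:350];cv2.imwrite('pics/w15z.png',cv2.resize(i,None,fx=6,fy=6,interpolation=cv2.INTER_CUBIC))
a,b=load('top1')['image'],load('t15')['image']
d=(cv2.absdiff(a,b).max(2)>60).astype(np.uint8)
for nm,(x0,x1,y0,y1) in (('bottle',(195,248,35,120)),('tweez',(280,336,138,190)),('probe',(196,216,165,232))):print(nm,d[y0:y1,x0:x1].sum())
a,b=load('scene1')['image'],load('s15')['image'];d=(cv2.absdiff(a,b).max(2)>60).astype(np.uint8)
for nm,(x0,x1,y0,y1) in (('bottle',(330,400,335,420)),('tweez',(210,282,262,328)),('probe',(355,392,212,295))):print(nm,d[y0:y1,x0:x1].sum())
```

```text
bottle 309
tweez 83
probe 101
bottle 0
tweez 41
probe 46
```

View pics/w15z.png

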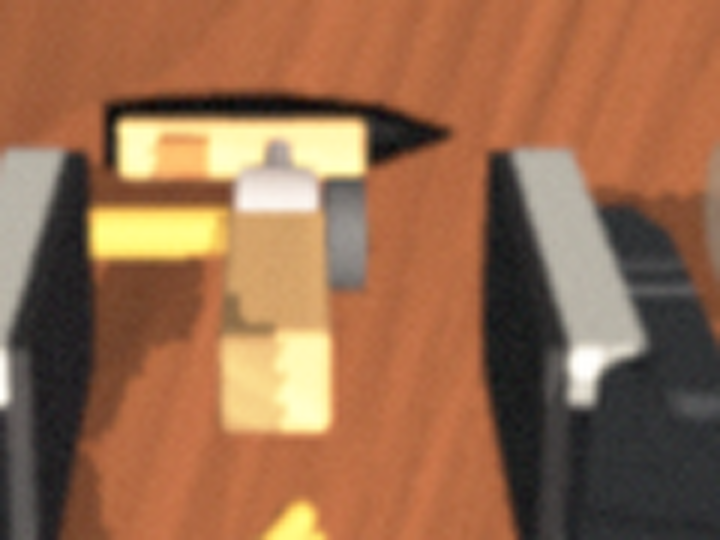

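```bash
python3 -c "
from workcell import bot
print(bot.get_state()['qvel'].round(3));print(bot.hand_in())"
```

```text
[-0.681  0.419 -0.281 -0.256 -0.141  0.042]
the job is handed in; nothing more can be done
None
```

The hull's carriage is at the end of the rail with its collar against the dark stop. I let go, backed off about 0.12 m up and to the side, and handed the job in at about 13.6 s.

- **On the way:** I gripped the carriage post at 25 N and slid it down the first leg, round the bend and along the second leg. Wrist force readings between moves never passed about 1.5 N, so there was no sign of binding.
- **At the stop:** I closed the last few millimetres in small steps until the push read about 2 N and travel stopped. I then lowered the carriage onto the rod and opened the jaws.
- **Hull:** The last pictures show it hanging upright and pointing at the bottle's mouth, with the gripper touching nothing.
- **Collar gap:** In the wrist view a line about 1 mm wide shows between collar and stop. It looked the same while the collar was pressed against the stop and after release. I take it for the stop's own face seen at an angle.
- **Bottle, tweezers and probe:** In the scene camera the bottle area was unchanged from the first picture. The tweezers and probe differed by about 40–50 pixels. The top camera differed more (309 pixels at the bottle, 83 at the tweezers, 101 at the probe). I put these down to the arm and its shadow, since nothing looked moved, but I did not measure their positions again.
- **Rail position:** My camera estimates of where the rail lies disagreed by 1–2 mm, within the calibration tolerance. On the second leg I steered by the wrist picture and the force readings instead.

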